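Gather the spacers in the tote's pour corner

ROBOT

A 6-joint arm with a two-finger parallel gripper is mounted at the origin on the work surface. World frame = base frame: x ahead of the robot, y to its left, z up, the work surface at z = 0. Lengths are in mm, angles in rad, forces in N, time in s.
With the tool pointing down it reaches from about 325 to 900 mm from the base axis. Payload 3.5 kg.
Tool frame: the origin (TCP) lies midway between the tips of the shut fingers; the grasp point (between the pads) lies 19 mm behind it; z points along the fingers, y is the line along which they close (so a half turn about z gives the same grasp; the last joint's range is limited). The gripper opens to 85 mm and grips with 20 to 120 N. Pads are 22 mm wide; open, the fingers measure 114 mm over their backs; the gripper's body (76 mm by 85 mm) begins 54 mm behind the grasp point. The pads swing forward as they close: fully open they stand 13 mm farther back than shut.
Start: joints at [1.19, 0.276, -0.026, 1.268, 0, 1.467], TCP at [171.407, 601.034, 231.313] pointing down, gripper open.
Joint ranges: [-3.12, 3.12], [-0.85, 1.88], [-1.08, 1.24], [-1.95, 2.15], [-1.57, 1.53], [-3.14, 3.14]. Speed limits (rad/s): [2.57, 2.57, 3.14, 3.14, 3.14, 3.14].

INTERFACE

Orientations are given as a unit quaternion [x, y, z, w].
In Python, from plant import arm gives the robot as it stands.
- The arm moves only by the tool move_arm, never from a script. Its argument "plan" is a list of rows, each a list of 3 entries, a list of its own where there are three numbers: the shift along the tool's x, y, z in units of 30 mm (1.0 is 30 mm), then the turn, a rotation vector about the tool's x, y, z in units of 6 degrees (1.0 is 6 degrees), then the opening, from -1 (shut) to 1 (fully open). A call has 1 to 20 rows; each row shifts and turns the commanded pose from where the row before left it, along the tool's axes as they then stand; what a row does not reach is not made up. A row lasts 1/12 s, in which the tool goes at most 41.7 mm and 7.16 degrees, less where a joint would pass 70% of its speed; a pose out of reach is approached as far as the arm can. A call is refused whole if a number of a shift passes 1 or a number of a turn 1, either way. A call with a gripper value outside its range is refused whole. The fingers move at their own pace and stop on an object; "force" is the grip in N (left out, the last holds). Time passes only in rows, so rows that do not move let the fingers close. It gives the time, the measured TCP pose, the force, the opening and the grip force at its end, in the units of the state.
- arm.sense(): the state, without advancing time (a new reading comes with each control period).
- arm.read_camera(name): name is "scene" or "side" or "wrist"; returns a dict with "color" (384x512x3 uint8, red, green, blue), "range_z" (384x512 float32, mm along the optical axis (not along the pixel's ray), 0 where there is no reading), "fx", "fy", "cx", "cy" (pixels), "world_from_camera" (4x4, takes a point from camera to world coordinates). Camera axes: x right, y down, z forward; pixel columns grow to the right and rows downward; lengths in mm; the calibration is good to about 2 mm. A picture is of the moment at which its call begins.
- arm.job_done(): hands the job in; it is judged then, once.
The state is a dict: "t": time; "joint_positions": joint angles; "dq": joint speeds; "joint_torque": joint torques, N m; "tool_pos": TCP position; "orientation": TCP orientation; "ft_force": force on the tool from outside, world axes, zero at the start; "torque": the same for the moment, N m; "gripper_width": finger opening in mm; "gripper_force": force on a finger pad.
Only numpy, scipy, OpenCV 4.12 (cv2) and the standard library are available. Lean on these libraries where they do the work, as an engineer would, in place of code of your own. Each camera call takes 0.05 s, during which the arm holds its last target. There are 200 camera calls.

TASK

Put the one steel spacer that lies on the desk into the grey parts tote with the other four. Then take the tote by its grip fin and tip it about 30 degrees towards the cut-off pour corner, with that corner staying on the desk, so that all five spacers slide down together into the pour corner. Finish while still holding the tote tipped by the gripper, resting on nothing but the desk, and leave everything else on the desk where it is.

Things in the scene. Friction and masses are not known exactly. Their poses are not given: they have to be found in the camera images.
- tote: loose grey plastic tote, about 0.35 kg: open square tray 180 x 180 mm outside, walls 50 mm high, 5 mm thick, floor 4 mm thick. One corner is cut off straight (pour corner), the one diagonally across has a grip fin. Origin under the tray's centre, at desk level; x along the diagonal from fin (-x) to pour corner (+x), z up; walls at 45 degrees to x. Inside: |x| + |y| < 120 mm, x < 94 mm
- grip_fin (a point): point to pinch on the grip fin, moving with the tote: 150 mm from the tote's centre on its -x side, 45 mm above its underside. The fin is an upright plate 10 mm thick (along the tote's y), reaching from 127 to 173 mm from the centre, 15 to 60 mm above the underside; both faces are free to grip
- pour_corner (a point): point inside the tote on its floor, at the middle of the inner face of the cut wall (tote x = 94 mm, 4 mm above the underside). The floor is slippery: below 20 degrees of tilt some spacers may stay put, at 30 degrees they slide
- pour_foot (a point): middle of the outer bottom edge of the pour corner (tote x = 99 mm, at desk level while the tote stands flat); this straight edge, 57 mm long and parallel to the tote's y, is what the tote rocks on when the fin is lifted
- spacer1: round solid steel spacer, a short cylinder 24 mm in diameter and 14 mm tall, 45 g, standing on a flat face; origin at the centre of its underside; starts lying in the tote, in the fin's half or the middle
- spacer2: round solid steel spacer, a short cylinder 24 mm in diameter and 14 mm tall, 45 g, standing on a flat face; origin at the centre of its underside; starts lying in the tote, in the fin's half or the middle
- spacer3: round solid steel spacer, a short cylinder 24 mm in diameter and 14 mm tall, 45 g, standing on a flat face; origin at the centre of its underside; starts lying in the tote, in the fin's half or the middle
- spacer4: round solid steel spacer, a short cylinder 24 mm in diameter and 14 mm tall, 45 g, standing on a flat face; origin at the centre of its underside; starts lying in the tote, in the fin's half or the middle
- stray: round solid steel spacer, a short cylinder 24 mm in diameter and 14 mm tall, 45 g, standing on a flat face; origin at the centre of its underside; the only spacer lying on the desk, to the robot's right of the tote
- hexnut: bystander: dark steel hexagonal coupling nut 30 mm across flats, 28 mm tall; origin under its centre
- tape: bystander: roll of amber tape lying flat, 84 mm across, 24 mm tall; origin under its centre
- mouse: bystander: black computer mouse 105 x 60 x 33 mm; origin under its centre
- mug: bystander: white mug, 80 mm across, 95 mm tall; origin under its centre
- stapler: bystander: grey and black stapler 150 x 38 x 55 mm; origin under its centre
- pentray: bystander: flat empty black pen tray 70 x 170 x 28 mm; origin under its centre
- pencup: bystander: dark steel pen cup 80 mm across, 100 mm tall; origin under its centre

How it is judged (in metres and radians):
On the way, in this order (a step that is already met when the one before it is completed fails the run):
1. the stray spacer lies in the tote with the others, let go, and the tote still stands flat (x of stray in the frame of tote between -0.1 and 0.1 m and y of stray in the frame of tote between -0.1 and 0.1 m and z of stray in the frame of tote between 0.002 and 0.03 m and contact force between the fingers and stray below 0.1 N and linear speed of stray below 0.05 m/s and angle between tote's own z axis and vertical below 0.08 rad), for 0.2 s.
2. the tote is tipped towards its pour corner by the gripper (angle between tote's own z axis and vertical above 0.3 rad and height (world z) of grip_fin above 0.07 m and contact force between the fingers and tote above 0.5 N), for 0.2 s.
At the end, for the whole second after the job is handed in: Gripper touching the tote (over 0.5 N), tipped 20 to 45 degrees, grip point over 90 mm and pour foot under 15 mm above the desk; all five spacers inside, within 75 mm of the pour corner point, slower than 30 mm/s, clear of the fingers; tote touching no bystander (angle between tote's own z axis and vertical between 0.35 and 0.79 rad and height (world z) of grip_fin above 0.09 m and height (world z) of pour_foot below 0.015 m and contact force between the fingers and tote above 0.5 N and linear speed of each of tote, spacer1, spacer2, spacer3, spacer4, stray below 0.03 m/s and distance between each of spacer1, spacer2, spacer3, spacer4, stray and pour_corner below 0.075 m and z of each of spacer1, spacer2, spacer3, spacer4, stray in the frame of tote below 0.04 m and contact force between the fingers and spacer1 below 0.1 N and contact force between the fingers and spacer2 below 0.1 N and contact force between the fingers and spacer3 below 0.1 N and contact force between the fingers and spacer4 below 0.1 N and contact force between the fingers and stray below 0.1 N and contact force between tote and hexnut below 0.2 N and contact force between tote and tape below 0.2 N and contact force between tote and mouse below 0.2 N and contact force between tote and mug below 0.2 N and contact force between tote and stapler below 0.2 N and contact force between tote and pentray below 0.2 N and contact force between tote and pencup below 0.2 N); the arm keeps its last pose, push and grip.
It fails at once if the tote's pour corner is lifted more than 30 mm off the desk (height (world z) of pour_foot above 0.03 m).
It fails at once if a bystander is pushed more than 30 mm from its place (distance of any of hexnut, tape, mouse, mug, stapler, pentray, pencup from where it was at the start of the episode above 0.03 m).
It also fails if it takes over 45 s, if anything falls off the work surface, if the arm or the gripper's body presses on something with over 40 N, if the wrist force passes 120 N, or if a joint passes its speed limit or range.

## Working session

There is one attempt and no reset: what is moved stays moved. The work goes in short steps, Python scripts to look and compute and a tool call to move; the robot and the scene stay as the last step left them, time stands still between calls to the robot, and variables do not carry over. Pictures are saved under pics/ and viewed, at most 10 in all, crops included, and the job is handed in when it is done.

Besides the shell and the picture viewer there is one more tool, called after "Request:" as name(argument=value, ...), one argument or row to a line, values as JSON. move_arm: Moves the arm, as the interface text tells. Its arguments: {"type":"object","properties":{"plan":{"type":"array"},"force":{"type":"number"}},"required":["plan"]}

```bash
mkdir -p pics; ls; python3 - <<'E'
from plant import arm
import cv2,numpy as np
s=arm.sense();print(s)
for n in("scene","side"):
    c=arm.read_camera(n);cv2.imwrite(f"pics/{n}0.png",c["color"][:,:,::-1]);np.savez(f"{n}0.npz",**c)
    print(n,c["fx"],c["cx"],c["cy"],np.round(c["world_from_camera"],3).tolist())
E
```

```text
pics
{'t': 0.0, 'joint_positions': array([ 1.18960370e+00,  2.77117493e-01, -2.79123843e-02,  1.26800242e+00,
       -3.53371806e-06,  1.46740655e+00]), 'dq': array([-2.20197704e-04, -1.36578723e-03,  5.55086164e-04,  5.07428114e-05,
       -7.01572645e-04, -1.09020374e-03]), 'joint_torque': array([ 3.15826619e-04, -4.45507157e+01,  2.95202833e+01,  1.62826153e-02,
        4.27591488e-06,  4.97114563e-07]), 'tool_pos': array([171.10951108, 600.29531348, 230.1544946 ]), 'orientation': array([ 1.38455115e-01,  9.90368079e-01, -1.08575098e-03, -2.66519513e-04]), 'ft_force': array([-0.10306607,  0.59127155,  0.73037325]), 'torque': array([-0.00117466, -0.06916146, -0.02893131]), 'gripper_force': 0.0, 'gripper_width': 85.44990984057583}
scene 482.1165109442224 250.450958681984 189.52696109156244 [[0.84, 0.429, -0.332, 943.52], [0.543, -0.646, 0.537, -728.79], [0.016, -0.631, -0.775, 1130.924], [0.0, 0.0, 0.0, 1.0]]
side 417.163834549208 255.893408337104 183.99084385830696 [[0.863, -0.362, 0.353, 86.789], [-0.506, -0.625, 0.594, -710.452], [0.005, -0.691, -0.723, 921.174], [0.0, 0.0, 0.0, 1.0]]
```

View pics/scene0.png

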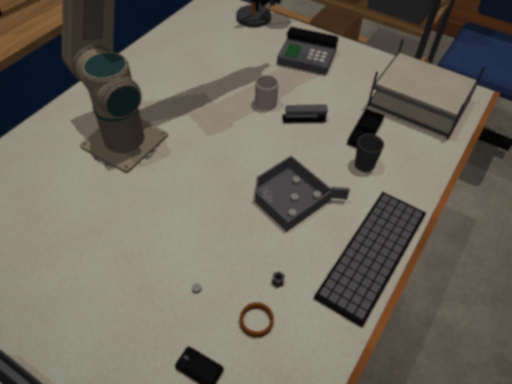

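View pics/side0.png

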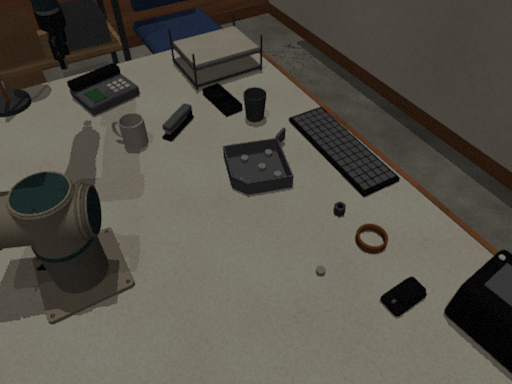

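The scene view shows the tote at about (291,193), its fin right at (340,194), the cut corner left at (257,190), the stray at (196,288) and the pen cup close to the fin at (368,152). In the side view the stray is at (320,271) and the fin at (281,134).

```bash
cat > h.py <<'E'
import numpy as np
def ray(c,u,v,z):
    T=c["world_from_camera"];d=T[:3,:3]@[(u-c["cx"])/c["fx"],(v-c["cy"])/c["fy"],1];o=T[:3,3]
    return (o+d*(z-o[2])/d[2])[:2]
def cloud(c):
    v,u=np.mgrid[:384,:512];r=c["range_z"]
    p=np.stack([(u-c["cx"])/c["fx"]*r,(v-c["cy"])/c["fy"]*r,r,np.ones_like(r)],-1)@c["world_from_camera"].T
    p[r==0]=np.nan;return p[...,:3]
E
python3 - <<'E'
from h import *;import cv2
for n,st,fin,ctr,others in(("scene",(196,288),(340,190),(291,190),dict(hex=(278,275),tape=(256,320),cup=(368,140),key=(382,255))),("side",(320,270),(281,131),(258,160),dict(hex=(340,206),tape=(371,237),cup=(255,92)))):
    c=dict(np.load(n+"0.npz"));g=cv2.cvtColor(c["color"],cv2.COLOR_RGB2GRAY).astype(int)
    P=cloud(c);
    print(n,"stray~",ray(c,*st,14),"fin~",ray(c,*fin,60),{k:ray(c,*v,20).round() for k,v in others.items()})
    # stray blob by height
    x,y=ray(c,*st,14);m=(np.hypot(P[...,0]-x,P[...,1]-y)<30)&(P[...,2]>7)
    v,u=np.nonzero(m);print(" stray n",m.sum(),"ray",ray(c,u.mean(),v.mean(),11),"z",np.percentile(P[m][:,2],[5,50,95]) if m.any() else 0)
    x,y=ray(c,*ctr,20);d=np.hypot(P[...,0]-x,P[...,1]-y)
    m=(d<125)&(P[...,2]>42)&(P[...,2]<56);q=P[m][:,:2].astype(np.float32)
    print(" rim",len(q),cv2.minAreaRect(q))
    fx,fy=ray(c,*fin,60);m=(np.hypot(P[...,0]-fx,P[...,1]-fy)<50)&(P[...,2]>53)&(P[...,2]<66);q=P[m]
    print(" fin",len(q),q.mean(0),cv2.minAreaRect(q[:,:2].astype(np.float32)))
    print(" deskz",np.nanmedian(P[...,2]))
E
```

```text
scene stray~ [ 525.26639547 -304.7008156 ] fin~ [699.9805232  154.35387713] {'hex': array([ 683., -160.]), 'tape': array([ 701., -296.]), 'cup': array([674., 428.]), 'key': array([886.,  46.])}
 stray n 65 ray [ 523.03255144 -301.36520205] z [ 9.51681033 12.53500298 14.89425443]
 rim 464 ((570.2470703125, 94.30007934570312), (188.5309295654297, 190.78883361816406), 72.53083038330078)
 fin 64 [696.72887064 160.52142079  57.54990577] ((693.2486572265625, 158.17135620117188), (63.64852523803711, 18.54843521118164), 39.25940704345703)
 deskz -1.785502349048329
side stray~ [ 517.91883822 -303.65863676] fin~ [698.55041266 162.48494115] {'hex': array([ 690., -164.]), 'tape': array([ 694., -292.]), 'cup': array([768., 448.])}
 stray n 73 ray [ 520.09695007 -300.71448861] z [ 8.07594323 14.08697038 16.2548606 ]
 rim 402 ((576.995849609375, 95.85281372070312), (197.94691467285156, 202.5092010498047), 73.40496826171875)
 fin 48 [693.39840314 161.14989988  58.86559898] ((695.4652709960938, 162.8660888671875), (54.014705657958984, 10.599662780761719), 29.242063522338867)
 deskz 0.21092787126917756
```

Request:
move_arm(
  plan=[
    [[0,0,0],[0,0,-0.92],1],
    [[0,0,0],[0,0,-0.92],1],
    [[0,0,0],[0,0,-0.92],1],
    [[0,0,0],[0,0,-0.92],1],
    [[0,0,0],[0,0,-0.92],1],
    [[0,0,0],[0,0,-0.92],1],
    [[0,0,0],[0,0,-0.92],1],
    [[0,0,0],[0,0,-0.92],1],
    [[0,-1,0],[0,0,0],1],
    [[0,-1,0],[0,0,0],1],
    [[0,-1,0],[0,0,0],1],
    [[0,-1,0],[0,0,0],1],
    [[0,-1,0],[0,0,0],1],
    [[0,-1,0],[0,0,0],1],
    [[0,-1,0],[0,0,0],1],
    [[0,-1,0],[0,0,0],1],
    [[0,-1,0],[0,0,0],1],
    [[0,-1,0],[0,0,0],1],
    [[0,-1,0],[0,0,0],1],
    [[0,-1,0],[0,0,0],1],
  ],
  force=40,
)

```text
t: 1.77
tool_pos: [341.8, 282.3, 230.9]
orientation: [-0.244, 0.97, -0.0, -0.0]
ft_force: [1.0, -0.9, -0.6]
gripper_width: 85.2
gripper_force: 0.0
```

```bash
cat >> h.py <<'E'
from scipy.spatial.transform import Rotation as Ro
def togo(s,x,y,z):
    "shift in tool axes, units of 30 mm"
    return (Ro.from_quat(s["orientation"]).inv().apply(np.array([x,y,z])-s["tool_pos"])/30).round(2)
E
python3 - <<'E'
from plant import arm
from h import *;import cv2
s=arm.sense();print(s["t"],s["tool_pos"],s["orientation"],Ro.from_quat(s["orientation"]).as_matrix().round(3).tolist(),s["joint_positions"].round(2));print(togo(s,521.5,-301,120))
a=np.radians(208.4);ex=np.array([np.cos(a),np.sin(a)]);ey=np.array([-ex[1],ex[0]])
for n in("scene","side"):
    c=dict(np.load(n+"0.npz"));g=cv2.cvtColor(c["color"],cv2.COLOR_RGB2GRAY)
    v,u=np.mgrid[:384,:512];o=np.array([573,95])
    m=np.zeros(g.shape,np.uint8);poly=[];T=c["world_from_camera"]
    Ti=np.linalg.inv(T)
    for x,y in((-110,0),(0,-110),(90,-20),(90,20),(0,110)):
        w=o+ex*x+ey*y;p=Ti@[*w,10,1];poly.append([p[0]/p[2]*c["fx"]+c["cx"],p[1]/p[2]*c["fy"]+c["cy"]])
    cv2.fillPoly(m,[np.int32(poly)],255);med=np.median(g[m>0])
    b=((g>med+20)&(m>0)).astype(np.uint8);k,_,st,ce=cv2.connectedComponentsWithStats(b)
    for i in range(1,k):
        if st[i,4]>8:
            w=ray(c,*ce[i],18)-o;print(n,st[i,4],ce[i].round(1),"tote",(w@ex).round(),(w@ey).round())
E
```

```text
1.7667 [341.79405033 282.33559687 230.92445728] [-2.44095735e-01  9.69751080e-01 -1.36152460e-04 -3.11829287e-04] [[-0.881, -0.473, -0.001], [-0.473, 0.881, -0.0], [0.001, -0.0, -1.0]] [ 0.54 -0.05 -0.4   1.22 -0.    0.05]
[  3.93 -19.96   3.7 ]
scene 31 [296.  178.6] tote -16.0 -60.0
scene 32 [316.8 193.4] tote -79.0 -8.0
scene 35 [294.1 195.6] tote -12.0 7.0
scene 36 [292.1 211.4] tote -7.0 66.0
side 21 [268.1 151.3] tote -76.0 -8.0
side 25 [244.1 156.8] tote -14.0 -61.0
side 27 [261.4 165. ] tote -10.0 6.0
side 27 [277.1 172.7] tote -5.0 65.0
```

Request:
move_arm(
  plan=[
    [[0.2,-1,0.1],[0,0,0],1],
    [[0.2,-1,0.1],[0,0,0],1],
    [[0.2,-1,0.1],[0,0,0],1],
    [[0.2,-1,0.1],[0,0,0],1],
    [[0.2,-1,0.1],[0,0,0],1],
    [[0.2,-1,0.1],[0,0,0],1],
    [[0.2,-1,0.1],[0,0,0],1],
    [[0.2,-1,0.1],[0,0,0],1],
    [[0.2,-1,0.1],[0,0,0],1],
    [[0.2,-1,0.1],[0,0,0],1],
    [[0.2,-1,0.1],[0,0,0],1],
    [[0.2,-1,0.2],[0,0,0],1],
    [[0.2,-1,0.2],[0,0,0],1],
    [[0.2,-1,0.2],[0,0,0],1],
    [[0.2,-1,0.2],[0,0,0],1],
    [[0.2,-1,0.3],[0,0,0],1],
    [[0.2,-1,0.3],[0,0,0],1],
    [[0.2,-1,0.4],[0,0,0],1],
    [[0.2,-1,0.4],[0,0,0],1],
    [[0.1,-0.8,0.4],[0,0,0],1],
  ],
)

```text
t: 3.43
tool_pos: [519.9, -297.0, 119.3]
orientation: [-0.243, 0.97, -0.0, -0.0]
ft_force: [1.0, 0.2, 0.3]
gripper_width: 85.5
gripper_force: 0.0
```

```bash
python3 - <<'E'
from plant import arm
from h import *;import cv2
c=arm.read_camera("wrist");s=arm.sense();print(s["t"],s["tool_pos"],togo(s,521.5,-301,100))
cv2.imwrite("pics/w1.png",c["color"][:,:,::-1]);P=cloud(c)
m=(P[...,2]>8)&(P[...,2]<25)&(np.hypot(P[...,0]-521,P[...,1]+301)<40);v,u=np.nonzero(m)
print(m.sum(),u.mean(),v.mean(),ray(c,u.mean(),v.mean(),14),np.median(P[m],0))
E
```

```text
3.4833 [ 520.81580921 -300.27613203  116.92260664] [-0.01 -0.03  0.56]
533 252.71294559099437 189.9249530956848 [ 518.87381159 -302.81092191] [ 519.13890815 -302.63800887   13.00834613]
```

View pics/w1.png

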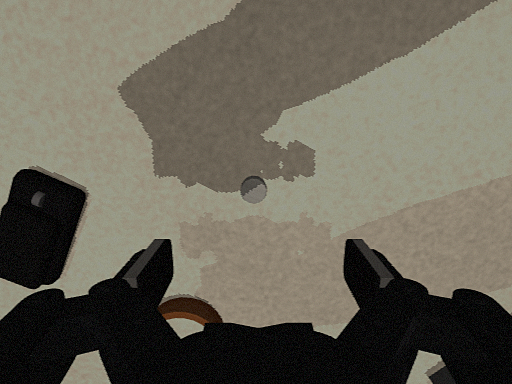

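The wrist view shows the stray at (253,189), centred between the fingers (columns 172 and 344), with nothing in the way.

Request:
move_arm(
  plan=[
    [[0.06,-0.03,0.7],[0,0,0],0.6],
    [[0,0,0.8],[0,0,0],0.6],
    [[0,0,0.8],[0,0,0],0.4],
    [[0,0,0.6],[0,0,0],0.4],
    [[0,0,0.4],[0,0,0],0.2],
    [[0,0,0.3],[0,0,0],0.2],
    [[0,0,0.15],[0,0,0],0.2],
    [[0,0,0],[0,0,0],0],
    [[0,0,0],[0,0,0],-1],
    [[0,0,0],[0,0,0],-1],
    [[0,0,0],[0,0,0],-1],
    [[0,0,0],[0,0,0],-1],
    [[0,0,0],[0,0,0],-1],
    [[0,0,0],[0,0,0],-1],
    [[0,0,0],[0,0,0],-1],
    [[0,0,0],[0,0,0],-1],
  ],
)

```text
t: 4.82
tool_pos: [519.7, -297.2, 9.2]
orientation: [-0.244, 0.97, -0.001, 0.001]
ft_force: [1.0, 0.4, 6.2]
gripper_width: 20.8
gripper_force: 39.6
```

Request:
move_arm(
  plan=[
    [[0,0,-0.3],[0,0,0],-1],
    [[0,0,-0.7],[0,0,0],-1],
    [[0,0,-1],[0,0,0],-1],
    [[0,0,-0.7],[0,0,0],-1],
    [[0,0,0],[0,0,0],-1],
  ],
)

```text
t: 5.23
tool_pos: [521.6, -298.5, 94.1]
orientation: [-0.244, 0.97, -0.003, 0.003]
ft_force: [1.2, -0.8, 0.0]
gripper_width: 20.7
gripper_force: 39.2
```

```bash
python3 - <<'E'
from plant import arm
import cv2,numpy as np
s=arm.sense();print(s["t"],s["tool_pos"],s["gripper_width"],s["gripper_force"],s["ft_force"])
a=arm.read_camera("wrist")["color"][150:384,100:400];b=arm.read_camera("side")["color"][190:300,250:400]
b=cv2.resize(b,None,fx=2.66,fy=2.13);b=b[:234]
cv2.imwrite("pics/w2.png",np.hstack([a,b])[:,:,::-1])
E
```

```text
5.2333 [ 521.60010157 -298.51760607   94.12960419] 20.736149312717732 39.184775948524475 [ 1.15626884 -0.8144399   0.02922264]
```

View pics/w2.png

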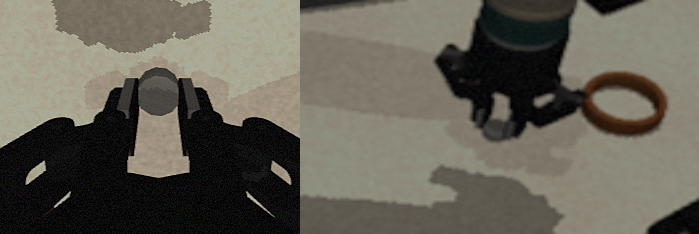

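The spacer is held between the finger tips (wrist crop at about (158,92)), gripped at 39 N.

```bash
python3 - <<'E'
from plant import arm
from h import *
print(togo(arm.sense(),533.4,73.6,100))
E
```

```text
[-6.26 10.65 -0.35]
```

Request:
move_arm(
  plan=[
    [[-0.3,0.5,-0.2],[0,0,0],-1],
    [[-0.5,0.8,-0.2],[0,0,0],-1],
    [[-0.5,0.9,0],[0,0,0],-1],
    [[-0.5,0.9,0],[0,0,0],-1],
    [[-0.5,0.9,0],[0,0,0],-1],
    [[-0.5,0.9,0],[0,0,0],-1],
    [[-0.5,0.9,0],[0,0,0],-1],
    [[-0.5,0.9,0],[0,0,0],-1],
    [[-0.5,0.9,0],[0,0,0],-1],
    [[-0.5,0.8,0],[0,0,0],-1],
    [[-0.5,0.8,0],[0,0,0],-1],
    [[-0.5,0.7,0],[0,0,0],-1],
    [[-0.5,0.5,0],[0,0,0],-1],
    [[0,0.2,0],[0,0,0],-1],
    [[0,0,0],[0,0,0],-1],
    [[0,0,0],[0,0,0],-1],
  ],
)

```text
t: 6.67
tool_pos: [533.1, 72.9, 99.5]
orientation: [-0.244, 0.97, 0.0, -0.002]
ft_force: [0.4, -0.1, -0.2]
gripper_width: 20.9
gripper_force: 39.2
```

```bash
python3 - <<'E'
from plant import arm
from h import *;import cv2
s=arm.sense();c=arm.read_camera("wrist");np.savez("w3.npz",**c);cv2.imwrite("pics/w3.png",c["color"][:,:,::-1])
print(s["t"],s["tool_pos"],s["gripper_width"],s["gripper_force"],togo(s,533.4,73.6,15))
E
```

```text
6.6667 [533.06550684  72.90343102  99.53151642] 20.919338584679785 39.22759294509888 [-0.03  0.01  2.82]
```

View pics/w3.png

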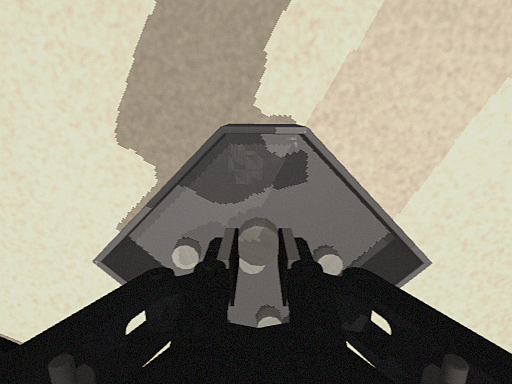

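The wrist view shows the held spacer at (258,240), the cut wall at the top (columns 222–308), and the four others lower down, so the drop area at tote x≈45 is free.

Request:
move_arm(
  plan=[
    [[0,0,0.5],[0,0,0],-1],
    [[0,0,0.7],[0,0,0],-1],
    [[0,0,0.7],[0,0,0],-1],
    [[0,0,0.4],[0,0,0],-1],
    [[0,0,0.3],[0,0,0],-1],
    [[0,0,0.15],[0,0,0],-1],
    [[0,0,0],[0,0,0],-1],
    [[0,0,0],[0,0,0],-1],
    [[0,0,0],[0,0,0],-0.2],
    [[0,0,0],[0,0,0],-0.1],
    [[0,0,0],[0,0,0],0],
    [[0,0,0],[0,0,0],0],
    [[0,0,0],[0,0,0],0],
    [[0,0,-0.5],[0,0,0],0],
    [[0,0,-1],[0,0,0],0],
    [[0,0,-1],[0,0,0],0],
    [[0,0,-1],[0,0,0],0.5],
    [[0,0,-0.5],[0,0,0],0.5],
    [[0,0,0],[0,0,0],0.5],
  ],
)

```text
t: 8.3
tool_pos: [538.2, 73.3, 143.1]
orientation: [-0.244, 0.97, -0.001, 0.004]
ft_force: [0.1, 0.5, 0.2]
gripper_width: 64.3
gripper_force: 0.0
```

```bash
python3 - <<'E'
from plant import arm
from h import *;import cv2
s=arm.sense();c=arm.read_camera("wrist");cv2.imwrite("pics/w4.png",c["color"][:,:,::-1])
print(s["t"],s["tool_pos"],s["gripper_width"],s["gripper_force"])
for n in("scene","side"):
    k=arm.read_camera(n);P=cloud(k)
    m=(P[...,2]>30)&(P[...,2]<125)&(np.hypot(P[...,0]-690,P[...,1]-340)<130)&(P[...,1]>230)
    print(n,"pencup",np.nanmin(P[m],0),np.nanmax(P[m],0))
E
```

```text
8.3 [538.24365047  73.34378736 143.12321208] 64.30240931076659 0.0
scene pencup [664.96488901 298.51782575  30.38666656] [742.91566827 380.5649166  102.45578565]
side pencup [612.24711904 336.58769679  30.27227528] [742.348559   435.62023279  97.39791213]
```

View pics/w4.png

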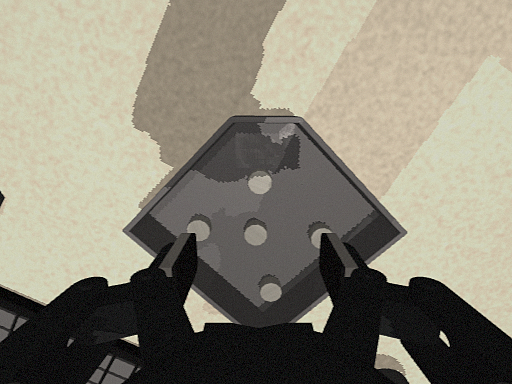

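The stray now lies in the tote at (260,182) with the other four; next I hover over the fin.

Request:
move_arm(
  plan=[
    [[-0.5,0,-0.3],[0,0,0],0.5],
    [[-0.8,0,-0.3],[0,0,0],0.5],
    [[-0.9,0,0],[0,0,0],0.5],
    [[-0.9,0,0],[0,0,0],0.5],
    [[-0.9,0,0],[0,0,0],0.5],
    [[-0.9,0,0],[0,0,0],0.5],
    [[-0.8,0,0],[0,0,0],0.5],
    [[-0.5,0,0],[0,0,0],0.5],
    [[0,0,0],[0,0,0],0.5],
    [[0,0,0],[0,0,0],0.5],
  ],
)

```text
t: 9.28
tool_pos: [697.3, 161.3, 153.5]
orientation: [-0.244, 0.97, 0.0, -0.002]
ft_force: [-0.1, 0.4, 0.0]
gripper_width: 64.2
gripper_force: 0.0
```

```bash
python3 - <<'E'
from plant import arm
from h import *;import cv2
s=arm.sense();c=arm.read_camera("wrist");cv2.imwrite("pics/w5.png",c["color"][:,:,::-1])
P=cloud(c)
print(s["t"],s["tool_pos"],s["orientation"])
m=(P[...,2]>54)&(P[...,2]<66)&(np.hypot(P[...,0]-705,P[...,1]-166)<60)
q=P[m];print(m.sum(),q.mean(0));R=cv2.minAreaRect(q[:,:2].astype(np.float32));print(R)
v,u=np.nonzero(m);print(u.min(),u.max(),v.min(),v.max(),ray(c,u.mean(),v.mean(),60))
m=(P[...,2]>44)&(P[...,2]<53)&(np.hypot(P[...,0]-573,P[...,1]-95)<150);v,u=np.nonzero(m);print("rim",m.sum(),cv2.minAreaRect(P[m][:,:2].astype(np.float32)))
print(togo(s,705,166,26))
E
```

```text
9.2833 [697.34581957 161.26769652 153.52385277] [-2.44263501e-01  9.69706274e-01  1.42447908e-04 -2.25041348e-03]
649 [692.98290106 161.18976346  58.94208565]
((693.8174438476562, 161.96864318847656), (50.820281982421875, 9.347562789916992), 28.209482192993164)
255 266 165 222 [692.52738474 160.9338937 ]
rim 3216 ((616.5968017578125, 120.89747619628906), (126.04362487792969, 252.32286071777344), 28.309282302856445)
[-0.32  0.01  4.25]
```

View pics/w5.png

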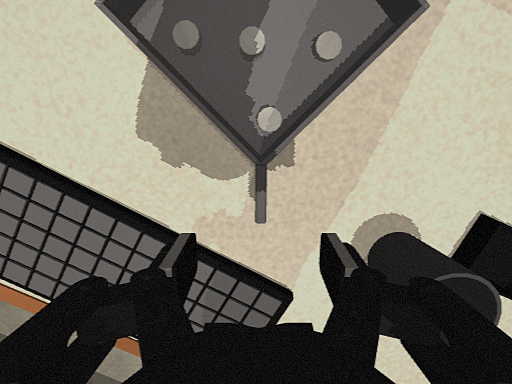

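The fin shows at column 260, rows 165–222, nearly midway between the fingers and parallel to the pads; the pen cup (430,280) is clear of the fingers.

Request:
move_arm(
  plan=[
    [[0.1,0.04,0.6],[0,0,0],0.5],
    [[0,0,0.9],[0,0,0],0.5],
    [[0,0,0.9],[0,0,0],0.5],
    [[0,0,0.8],[0,0,0],0.5],
    [[0,0,0.6],[0,0,0],0.5],
    [[0,0,0.4],[0,0,0],0.5],
    [[0,0,0],[0,0,0],0.5],
    [[0,0,0],[0,0,0],0],
    [[0,0,0],[0,0,0],-0.5],
    [[0,0,0],[0,0,0],-1],
    [[0,0,0],[0,0,0],-1],
    [[0,0,0],[0,0,0],-1],
    [[0,0,0],[0,0,0],-1],
    [[0,0,0],[0,0,0],-1],
  ],
  force=80,
)

```text
t: 10.5
tool_pos: [696.5, 161.3, 32.3]
orientation: [-0.244, 0.97, 0.0, 0.001]
ft_force: [-1.4, 0.6, 5.6]
gripper_width: 8.4
gripper_force: 79.1
```

```bash
python3 - <<'E'
from plant import arm
from h import *
s=arm.sense();print(s["t"],s["tool_pos"],s["gripper_width"],s["gripper_force"],s["ft_force"],s["joint_positions"].round(2))
# rows for rocking about the foot: N steps
n=20;th=np.radians(31)/n
p=np.array([-249,0,s["tool_pos"][2]])   # TCP in tote frame relative to foot (x to pour corner, z up)
# tool: x=tote x, z=down; tilt th about tote +y lifts the fin = -y? tool y = -(tote y) since z is flipped
Rt=Ro.from_euler("y",th);d=Rt.apply(p)-p
print("first-row tote shift",d, "tool units",[d[0]/30,0,-d[2]/30],"deg",np.degrees(th)/6)
print("half:",[(Ro.from_euler('y',th/2).inv().apply(d)/30).round(3)])
E
```

```text
10.5 [696.54331446 161.34114245  32.29216934] 8.350697376466687 79.09587979316711 [-1.4484575   0.56077227  5.61230875] [ 0.14  0.57 -0.02  0.97  0.   -0.36]
first-row tote shift [0.96458964 0.         6.72346097] tool units [np.float64(0.03215298799535068), 0, np.float64(-0.22411536553118955)] deg 0.25833333333333336
half: [array([0.029, 0.   , 0.225])]
```

Request:
move_arm(
  plan=[
    [[0.016,0,-0.112],[0,-0.13,0],-1],
    [[0.016,0,-0.112],[0,-0.13,0],-1],
    [[0.016,0,-0.112],[0,-0.13,0],-1],
    [[0.016,0,-0.112],[0,-0.13,0],-1],
    [[0.016,0,-0.112],[0,-0.13,0],-1],
    [[0.016,0,-0.112],[0,-0.13,0],-1],
    [[0.016,0,-0.112],[0,-0.13,0],-1],
    [[0.016,0,-0.112],[0,-0.13,0],-1],
    [[0.016,0,-0.112],[0,-0.13,0],-1],
    [[0.016,0,-0.112],[0,-0.13,0],-1],
    [[0.016,0,-0.112],[0,-0.13,0],-1],
    [[0.016,0,-0.112],[0,-0.13,0],-1],
    [[0.016,0,-0.112],[0,-0.13,0],-1],
    [[0.016,0,-0.112],[0,-0.13,0],-1],
  ],
)

```text
t: 11.67
tool_pos: [685.7, 155.7, 76.9]
orientation: [-0.243, 0.965, 0.023, 0.093]
ft_force: [1.8, 0.8, -1.5]
gripper_width: 8.8
gripper_force: 78.0
```

```bash
cat > chk.py <<'E'
from plant import arm
from h import *;import cv2,sys
s=arm.sense();M=Ro.from_quat(s["orientation"]).as_matrix()
print(s["t"],s["tool_pos"].round(1),"tilt",np.degrees(np.arccos(-M[2,2])).round(1),"grasp pt",(s["tool_pos"]-19*M[:,2]).round(1),s["gripper_width"],s["ft_force"].round(1))
g=s["tool_pos"]-19*M[:,2]
# foot if rigid: 249 along tool x, 45 along tool z
print("foot",(g+M@[249,0,45]).round(1))
c=arm.read_camera("side")["color"];k=arm.read_camera("scene")["color"]
a=cv2.resize(c[110:230,180:313],None,fx=3,fy=3);b=cv2.resize(k[120:240,220:353],None,fx=3,fy=3)
cv2.imwrite(sys.argv[1],np.hstack([a,b])[:,:,::-1])
E
python3 chk.py pics/t1.png
```

```text
11.6667 [685.7 155.7  76.9] tilt 11.0 grasp pt [682.5 153.9  95.5] 8.779047086865168 [ 1.8  0.8 -1.5]
foot [474.7  42.3   3.8]
```

View pics/t1.png

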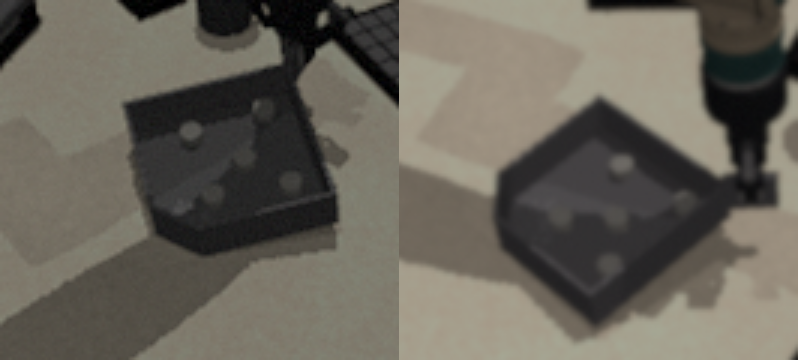

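At about 11° all five spacers are still in place (crop shows the tray lifted at the fin, pour edge on the desk). Continuing to about 31°.

Request:
move_arm(
  plan=[
    [[0.016,0,-0.112],[0,-0.13,0],-1],
    [[0.016,0,-0.112],[0,-0.13,0],-1],
    [[0.016,0,-0.112],[0,-0.13,0],-1],
    [[0.016,0,-0.112],[0,-0.13,0],-1],
    [[0.016,0,-0.112],[0,-0.13,0],-1],
    [[0.016,0,-0.112],[0,-0.13,0],-1],
    [[0.016,0,-0.112],[0,-0.13,0],-1],
    [[0.016,0,-0.112],[0,-0.13,0],-1],
    [[0.016,0,-0.112],[0,-0.13,0],-1],
    [[0.016,0,-0.112],[0,-0.13,0],-1],
    [[0.016,0,-0.112],[0,-0.13,0],-1],
    [[0.016,0,-0.112],[0,-0.13,0],-1],
    [[0.016,0,-0.112],[0,-0.13,0],-1],
    [[0.016,0,-0.112],[0,-0.13,0],-1],
  ],
)

```text
t: 12.93
tool_pos: [668.2, 146.4, 119.9]
orientation: [-0.239, 0.952, 0.046, 0.184]
ft_force: [0.5, 0.6, -1.4]
gripper_width: 8.8
gripper_force: 78.2
```

Request:
move_arm(
  plan=[
    [[0.016,0,-0.112],[0,-0.13,0],-1],
    [[0.016,0,-0.112],[0,-0.13,0],-1],
    [[0.016,0,-0.112],[0,-0.13,0],-1],
    [[0.016,0,-0.112],[0,-0.13,0],-1],
    [[0.016,0,-0.112],[0,-0.13,0],-1],
    [[0.016,0,-0.112],[0,-0.13,0],-1],
    [[0.016,0,-0.112],[0,-0.13,0],-1],
    [[0.016,0,-0.112],[0,-0.13,0],-1],
    [[0.016,0,-0.112],[0,-0.13,0],-1],
    [[0.016,0,-0.112],[0,-0.13,0],-1],
    [[0.016,0,-0.112],[0,-0.13,0],-1],
    [[0.016,0,-0.112],[0,-0.13,0],-1],
    [[0,0,0],[0,0,0],-1],
    [[0,0,0],[0,0,0],-1],
    [[0,0,0],[0,0,0],-1],
    [[0,0,0],[0,0,0],-1],
    [[0,0,0],[0,0,0],-1],
    [[0,0,0],[0,0,0],-1],
    [[0,0,0],[0,0,0],-1],
    [[0,0,0],[0,0,0],-1],
  ],
)

```text
t: 14.6
tool_pos: [648.6, 135.7, 153.4]
orientation: [-0.235, 0.934, 0.066, 0.261]
ft_force: [-0.5, -0.4, -1.7]
gripper_width: 8.6
gripper_force: 78.3
```

```bash
python3 chk.py pics/t2.png
```

```text
14.6 [648.6 135.7 153.4] tilt 31.2 grasp pt [639.9 131.  169.6] 8.61137917030398 [-0.5 -0.4 -1.7]
foot [472.8  41.3   2.2]
```

View pics/t2.png

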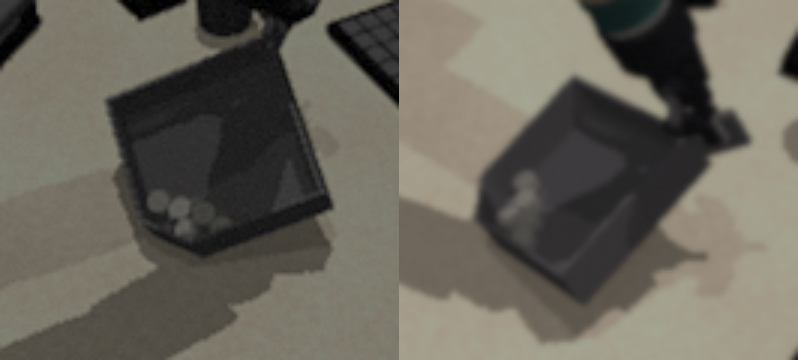

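The crops show five spacers clustered at the pour corner (side crop (157,200), (180,208), (203,212), (187,230), (217,224)); a quick numeric check of distances before handing in.

```bash
python3 - <<'E'
from plant import arm
from h import *
s=arm.sense();M=Ro.from_quat(s["orientation"]).as_matrix();f=s["tool_pos"]-19*M[:,2]+M@[249,0,45]
pc=f+M@[-5,0,-4];n=-M[:,2]
c=arm.read_camera("side");T=c["world_from_camera"];print(s["dq"].round(3))
for u,v in((157,200),(180,208),(203,212),(187,230),(217,224)):
    u=180+u/3;v=110+v/3
    d=T[:3,:3]@[(u-c["cx"])/c["fx"],(v-c["cy"])/c["fy"],1];o=T[:3,3]
    p=o+d*((pc+12*n-o)@n)/(d@n);w=M.T@(p-pc);print(w.round(),np.hypot(w[0],w[1]).round())
E
```

```text
[-0.002 -0.    -0.001 -0.     0.001 -0.001]
[-29.  34. -12.] 45.0
[-31.   8. -12.] 32.0
[-36. -16. -12.] 40.0
[-14.  -9. -12.] 17.0
[-31. -35. -12.] 47.0
```

```bash
python3 -c "
from plant import arm
print(arm.job_done())"
```

```text
the job is handed in; nothing more can be done
None
```

I put the stray spacer in the tote and tipped the tote to about 31° by its fin. All five spacers slid to within about 50 mm of the pour corner point, and I handed the job in with the gripper still holding the tote; the hand-in returned no verdict.

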